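# Feel for the binding valve on a gas manifold

### The arm

A 6-joint arm with a two-finger parallel gripper is mounted at the origin on a cart in front of the work surface, level with it; the furniture and walls round the work are solid. World frame = base frame: x ahead of the robot, y to its left, z up, the work surface at z = 0. Lengths are in m, angles in degrees, forces in N, time in s.
With the tool pointing down it reaches from about 0.25 to 0.725 m from the base axis. Payload 9.7 kg.
Tool frame: the origin (TCP) lies midway between the tips of the shut fingers; the grasp point (between the pads) lies 19 mm behind it; z points along the fingers, y is the line along which they close (so a half turn about z gives the same grasp; the last joint's range is limited). The gripper opens to 85 mm and grips with 20 to 120 N. Pads are 22 mm wide; open, the fingers measure 114 mm over their backs; the gripper's body (76 mm by 85 mm) begins 54 mm behind the grasp point. The pads swing forward as they close: fully open they stand 13 mm farther back than shut.
Start: joints at [-65.432, 4.979, 10.078, 95.1, 0, 90], TCP at [0.229, -0.5, 0.231] pointing down, gripper open.
Joint ranges: [-179.16, 179.16], [-48.56, 103.87], [-65.8, 70.77], [-126.05, 130.52], [-82.76, 87.17], [-180, 180]. Speed limits (degrees/s): [127.2, 127.2, 147.25, 180, 180, 180].

### API

Orientations are given as [roll, pitch, yaw] about the fixed x, y, z axes, in that order (R = Rz(yaw) Ry(pitch) Rx(roll)).
In Python, from workcell import bot gives the robot as it stands.
- The arm moves only by the shell command python3 -m crank 'ROWS' [FORCE]. ROWS is JSON, a list of rows, each an object with "gripper": the finger opening in mm, from 0 to 85.4; "travel": the shift along the tool's x, y, z in mm, a list of three; "twist": the turn, a rotation vector about the tool's x, y, z in rad, a list of three. In form: [{"gripper": gripper, "travel": [tx, ty, tz], "twist": [rx, ry, rz]}, ...]. A call has 1 to 12 rows; each row shifts and turns the commanded pose from where the row before left it, along the tool's axes as they then stand; what a row does not reach is not made up. A row lasts 1/8 s, in which the tool goes at most 62.5 mm and 10.7 degrees, less where a joint would pass 70% of its speed; a pose out of reach is approached as far as the arm can. A call is refused whole if a number of a shift passes 62.5 or a number of a turn 0.188, either way. A call with a gripper value outside its range is refused whole. The fingers move at their own pace and stop on an object; FORCE is the grip in N (left out, the last holds). Time passes only in rows, so rows that do not move let the fingers close. It gives the time, the measured TCP pose, the force, the opening and the grip force at its end, in the units of the state.
- bot.get_obs(): the state, without advancing time (a new reading comes with each control period).
- bot.camera(name): name is "scene" or "top"; returns the picture (420x560x3 uint8, red, green, blue); there is no depth.
- bot.calibration(name): a dict with "vfov" (degrees; the focal length in pixels is half the picture's height over the tangent of half this angle, whatever the lens; pixels are square), "cx", "cy" (the principal point, pixels), "k1" (the pictures are not rectified: a ray, as slopes to the right and down, at radius r is drawn at 1 + k1 r^2 times it, then the intrinsics apply), "camera_from_world" (4x4, takes a point from world to camera coordinates). Camera axes: x right, y down, z forward; pixel columns grow to the right and rows downward; lengths in m; the calibration is good to about 2 mm. A picture is of the moment at which its call begins. calibration takes no time and is no camera call.
- bot.job_done(): hands the job in; it is judged then, once.
The state is a dict: "time": time; "q": joint angles; "qd": joint speeds; "joint_efforts": joint torques, N m; "ee_pos": TCP position; "tcp_rot": TCP orientation; "wrist_force": force on the tool from outside, world axes, zero at the start; "torque": the same for the moment, N m; "opening": finger opening in m; "grasp_force": force on a finger pad.
Only numpy, scipy, OpenCV 4.12 (cv2) and the standard library are available. Lean on these libraries where they do the work, as an engineer would, in place of code of your own. Each camera call takes 0.05 s, during which the arm holds its last target. There are 200 camera calls.

### The job

The gas manifold on the bench is about to go back into service, and one of its three quarter-turn valves has debris in its seat. Swing each lever from closed towards open and feel whether it turns all the way or binds part-way: press the binding one only until its resistance is plainly felt, never force it, and swing it back fully closed; leave the two sound valves, even if one is a little stiff, fully open. Do not disturb the things lying around.

Things in the scene. Friction and masses are not known exactly. Their poses are not given: they have to be found in the camera images.
- manifold: gas manifold fixed to the bench: three brass quarter-turn ball valves in a row, 100 mm apart, hose barbs towards the robot, on an aluminium header pipe behind them (axis 50 mm behind the stems, top with clamps 58 mm above the bench). Origin: on the bench under the middle stem. +x points from barbs to header, +y along the header, to the left; z up. A dial gauge (42 mm wide, 113 mm high) stands on the header 152 mm to the right of the middle.
- stem_1 (a point): valve 1: point on the upright stem axis about which its lever turns, level with the lever's sleeve (85 mm above the bench). The three valves look alike and may stand in any order along the manifold.
- grip_1 (a point): middle of the black sleeve on valve 1's lever, 50 mm from the stem axis. The sleeve is 38 mm long (30 to 68 mm from the stem axis), 13.5 mm wide and 12.5 mm tall (79 to 91 mm above the bench), with free space all round and 20 mm below. The lever swings level, at this height, and stays where it is left.
- lever_1 (a joint): angle of valve 1's lever: 0 = fully closed, at its stop (lever across the valve, pointing along the manifold's +y), growing anticlockwise seen from above to 1.571 = fully open, at its stop (in line with the valve, pointing along the manifold's -x, over the hose barb). Starts near closed (up to 0.3), not always at the stop. The handle is spring steel: against a stop it gives about 3 N per mm at the sleeve.
- valve_1: body of valve 1 (30 mm wide) with its lever; origin on the bench under the stem, axes as the manifold's. A sound valve drags evenly to the open stop, at most 2.5 N at the sleeve when swung slowly. The binding one starts as freely, then somewhere from 0.5 to 1.1 rad the push climbs springily, about 1.5 N per mm, well short of open; it swings back freely. Over 25 N on a lever bends it.
- stem_2 (a point): valve 2: point on the upright stem axis about which its lever turns, level with the lever's sleeve (85 mm above the bench). The three valves look alike and may stand in any order along the manifold.
- grip_2 (a point): middle of the black sleeve on valve 2's lever, 50 mm from the stem axis. The sleeve is 38 mm long (30 to 68 mm from the stem axis), 13.5 mm wide and 12.5 mm tall (79 to 91 mm above the bench), with free space all round and 20 mm below. The lever swings level, at this height, and stays where it is left.
- lever_2 (a joint): angle of valve 2's lever: 0 = fully closed, at its stop (lever across the valve, pointing along the manifold's +y), growing anticlockwise seen from above to 1.571 = fully open, at its stop (in line with the valve, pointing along the manifold's -x, over the hose barb). Starts near closed (up to 0.3), not always at the stop. The handle is spring steel: against a stop it gives about 3 N per mm at the sleeve.
- valve_2: body of valve 2 (30 mm wide) with its lever; origin on the bench under the stem, axes as the manifold's. A sound valve drags evenly to the open stop, at most 2.5 N at the sleeve when swung slowly. The binding one starts as freely, then somewhere from 0.5 to 1.1 rad the push climbs springily, about 1.5 N per mm, well short of open; it swings back freely. Over 25 N on a lever bends it.
- stem_3 (a point): valve 3: point on the upright stem axis about which its lever turns, level with the lever's sleeve (85 mm above the bench). The three valves look alike and may stand in any order along the manifold.
- grip_3 (a point): middle of the black sleeve on valve 3's lever, 50 mm from the stem axis. The sleeve is 38 mm long (30 to 68 mm from the stem axis), 13.5 mm wide and 12.5 mm tall (79 to 91 mm above the bench), with free space all round and 20 mm below. The lever swings level, at this height, and stays where it is left.
- lever_3 (a joint): angle of valve 3's lever: 0 = fully closed, at its stop (lever across the valve, pointing along the manifold's +y), growing anticlockwise seen from above to 1.571 = fully open, at its stop (in line with the valve, pointing along the manifold's -x, over the hose barb). Starts near closed (up to 0.3), not always at the stop. The handle is spring steel: against a stop it gives about 3 N per mm at the sleeve.
- valve_3: body of valve 3 (30 mm wide) with its lever; origin on the bench under the stem, axes as the manifold's. A sound valve drags evenly to the open stop, at most 2.5 N at the sleeve when swung slowly. The binding one starts as freely, then somewhere from 0.5 to 1.1 rad the push climbs springily, about 1.5 N per mm, well short of open; it swings back freely. Over 25 N on a lever bends it.
- assay_plate_3: clear 96-well plate, 86 x 128 x 14 mm, loose on top of a stack of three to the right, a bystander; origin at the centre of its underside
- bottle: small bottle with an orange cap, 56 mm across, 108 mm tall, loose, a bystander; origin at the centre of its underside

How it is judged:
By the outcome, as a careful person would: the job done as asked, in the order asked, and still so for the second after the job is handed in, with the robot touching nothing.
It also fails if it takes over 72 s, if anything falls off the work surface, if the arm or the gripper's body presses on something with over 40 N, if the wrist force passes 120 N, or if a joint passes its speed limit or range.

## Working session

There is one attempt and no reset: what is moved stays moved. The work goes in short steps, Python scripts to look and compute and a shell command to move; the robot and the scene stay as the last step left them, time stands still between calls to the robot, and variables do not carry over. Pictures are saved under pics/ and viewed, at most 10 in all, crops included, and the job is handed in when it is done.

```bash
mkdir -p pics
python3 - <<'E'
from workcell import bot
import cv2
for n in("scene","top"):
    cv2.imwrite(f"pics/{n}0.png",bot.camera(n)[:,:,::-1])
    c=bot.calibration(n);print(c)
print(bot.get_obs())
E
```

```text
{'vfov': 45.430286183083034, 'cx': 277.5406702261744, 'cy': 214.40183995892116, 'k1': -0.190664539413488, 'camera_from_world': array([[-0.8790112 , -0.47679501,  0.00241439,  0.50269827],
       [-0.39114774,  0.71819917, -0.57549404,  0.14475006],
       [ 0.27265868, -0.50681009, -0.81780241,  1.0544076 ],
       [ 0.        ,  0.        ,  0.        ,  1.        ]])}
{'vfov': 44.35312728410597, 'cx': 284.5191818580727, 'cy': 208.17134166333838, 'k1': -0.0057321726441178335, 'camera_from_world': array([[-0.01561917, -0.99958915, -0.02403272,  0.16257978],
       [-0.99479482,  0.01795582, -0.10030382,  0.50130191],
       [ 0.10069414,  0.02234097, -0.99466656,  1.1755621 ],
       [ 0.        ,  0.        ,  0.        ,  1.        ]])}
{'time': 0.1, 'q': array([-6.54329079e+01,  5.00755491e+00,  1.00378603e+01,  9.50992362e+01,
        1.08022932e-05,  9.00002477e+01]), 'qd': array([ 0.03739364, -0.08725391,  0.24695999,  0.10756394, -0.05890587,
       -0.00551606]), 'joint_efforts': array([-1.55956113e-03, -5.21559370e+01,  4.65654874e+01,  1.60272449e-02,
       -6.42261693e-05,  4.60825703e-06]), 'ee_pos': array([ 0.22857963, -0.50001964,  0.23064759]), 'tcp_rot': array([-1.79931069e+02, -1.05042997e-05,  2.45668444e+01]), 'wrist_force': array([-0.38142277,  0.07929975,  0.10700698]), 'torque': array([ 0.03137908, -0.03321745, -0.04937059]), 'grasp_force': 0.0, 'opening': 0.08526333481610274}
```

View pics/top0.png

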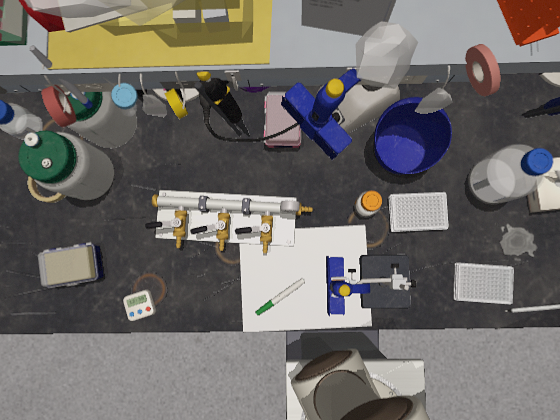

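View pics/scene0.png

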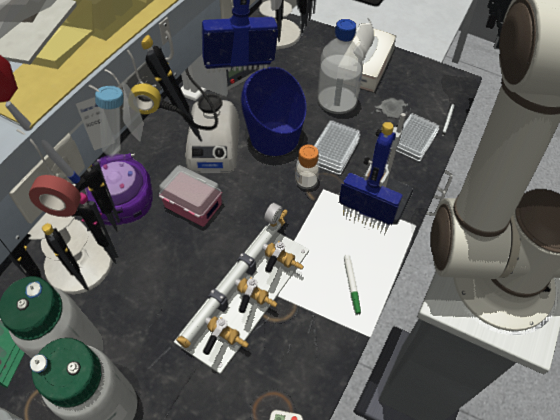

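The top view shows the manifold with stems near (180,222), (222,227) and (266,230), and the black sleeves just left of each. The bottle is at (370,204), the plate stack at (418,212), and the gauge at the right end near (290,205). I'll enlarge the manifold.

```bash
cat > h.py <<'E'
import numpy as np,cv2
from workcell import bot
def cam(n):
    c=bot.calibration(n);f=210/np.tan(np.radians(c['vfov']/2));return c,f
def proj(n,P):
    c,f=cam(n);T=np.array(c['camera_from_world']);p=np.atleast_2d(P)@T[:3,:3].T+T[:3,3]
    s=p[:,:2]/p[:,2:];r=(s**2).sum(1,keepdims=True);return s*(1+c['k1']*r)*f+[c['cx'],c['cy']]
def back(n,uv,z):
    c,f=cam(n);K=np.array([[f,0,c['cx']],[0,f,c['cy']],[0,0,1.]])
    s=(np.array(uv,float)-[c['cx'],c['cy']])/f;u=s.copy()
    for _ in range(20):u=s/(1+c['k1']*(u@u))
    T=np.array(c['camera_from_world']);R=T[:3,:3];o=-R.T@T[:3,3];d=R.T@[*u,1];return o+d*(z-o[2])/d[2]
E
python3 - <<'E'
import cv2
a=cv2.imread('pics/top0.png')[180:260,140:320];b=cv2.imread('pics/scene0.png')[195:375,165:325]
cv2.imwrite('pics/c1.png',cv2.resize(a,None,fx=4.4,fy=4.4,interpolation=2))
cv2.imwrite('pics/c2.png',cv2.resize(b,None,fx=3.3,fy=3.3,interpolation=2))
E
```

```text
(no output)
```

View pics/c1.png

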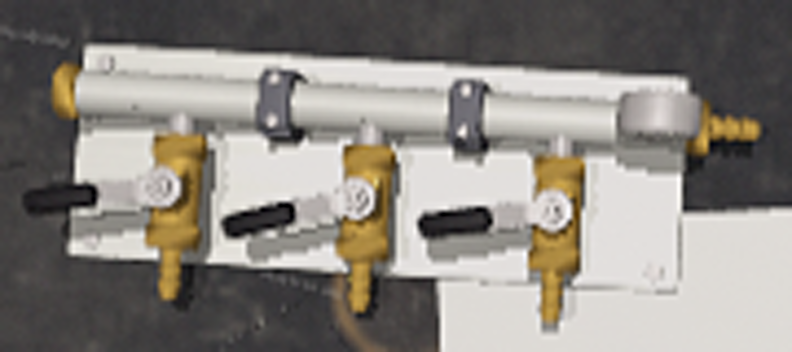

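View pics/c2.png

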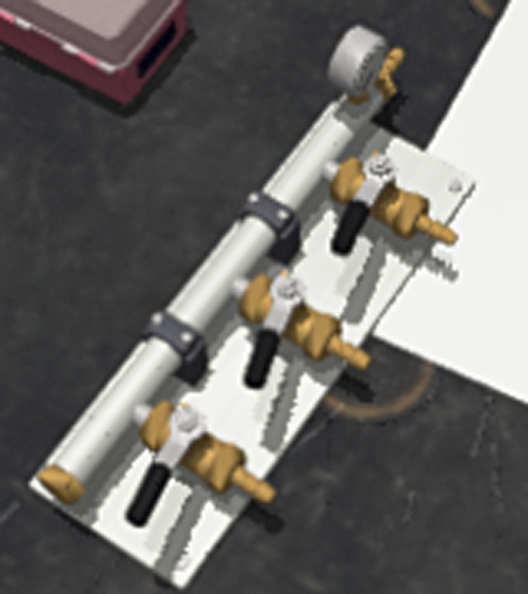

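Crop pixels in the top view: stems (160,186), (357,198), (553,210) and sleeves (60,198), (260,219), (457,221). In the scene crop the stems are (185,418), (289,290), (379,168). All levers are near closed, and the middle one is the furthest from it. I'll fit the manifold pose next.

Run:
```python
from h import *
from scipy.optimize import least_squares
st=np.array([[160,186],[357,198],[553,210]])/4.4+[140,180]
gt=np.array([[60,198],[260,219],[457,221]])/4.4+[140,180]
ss=np.array([[185,418],[289,290],[379,168]])/3.3+[165,195]
gs=np.array([[150,494],[263,358],[349,227]])/3.3+[165,195]
def pts(p):
    x,y,w=p[:3];S=np.array([[x-np.sin(w)*d,y+np.cos(w)*d,0] for d in(.1,0,-.1)])
    a=w+np.pi/2+p[3:6];G=S+np.c_[.05*np.cos(a),.05*np.sin(a),0*a]
    return S+[0,0,.093],G+[0,0,.090]
def f(p):
    S,G=pts(p);return np.r_[proj('top',S)-st,proj('top',G)-gt,proj('scene',S)-ss,proj('scene',G)-gs].ravel()
r=least_squares(f,[.45,.1,0,.1,.1,.1]);print(r.x.round(4),np.abs(r.fun).max(),r.fun.reshape(-1,2).round(1).tolist())
S,G=pts(r.x);print(S.round(4),G.round(4))
```

```text
[ 0.4629  0.298  -0.0812  0.1953  0.2856  0.1584] 3.580898454072525 [[-2.4, -0.3], [-2.3, -0.1], [-1.6, 0.0], [-1.6, 0.0], [-2.1, 0.2], [-2.3, -0.2], [1.3, -1.7], [0.8, -3.4], [2.0, -3.6], [0.2, -0.3], [0.4, -0.5], [0.7, -0.8]]
[[0.471  0.3977 0.093 ]
 [0.4629 0.298  0.093 ]
 [0.4548 0.1984 0.093 ]] [[0.4653 0.4474 0.09  ]
 [0.4527 0.347  0.09  ]
 [0.4509 0.2482 0.09  ]]
```

Run:
```python
from h import *
from scipy.optimize import least_squares
st=np.array([[160,186],[357,198],[553,210]])/4.4+[140,180]
gt=np.array([[60,198],[260,219],[457,221]])/4.4+[140,180]
ss=np.array([[185,418],[289,290],[379,168]])/3.3+[165,195]
gs=np.array([[150,494],[263,358],[349,227]])/3.3+[165,195]
for n,a,b in(('top',st,gt),('scene',ss,gs)):
    S=[back(n,u,.095) for u in a];G=[back(n,u,.089) for u in b]
    for s,g in zip(S,G):print(n,s.round(4),g.round(4),np.hypot(*(g-s)[:2]).round(4))
def pts(p):
    x,y,w=p[:3];S=np.array([[x-np.sin(w)*d,y+np.cos(w)*d,0] for d in(.1,0,-.1)])
    a=w+np.pi/2+p[3:6];G=S+np.c_[.05*np.cos(a),.05*np.sin(a),0*a]
    return S+[0,0,p[6]],G+[0,0,p[7]]
def f(p):
    S,G=pts(p);return np.r_[proj('top',S)-st,proj('top',G)-gt,proj('scene',S)-ss,proj('scene',G)-gs].ravel()
r=least_squares(f,[.45,.1,0,.1,.1,.1,.09,.09]);print(r.x.round(4),np.abs(r.fun).max())
```

```text
top [0.4701 0.3919 0.095 ] [0.4654 0.444  0.089 ] 0.0524
top [0.4624 0.2927 0.095 ] [0.4531 0.3426 0.089 ] 0.0507
top [0.4547 0.1946 0.095 ] [0.4504 0.2433 0.089 ] 0.0489
scene [0.4707 0.4023 0.095 ] [0.4657 0.4477 0.089 ] 0.0457
scene [0.4601 0.3059 0.095 ] [0.4531 0.3478 0.089 ] 0.0425
scene [0.4537 0.2087 0.095 ] [0.4516 0.25   0.089 ] 0.0414
[ 0.4659  0.2964 -0.0824  0.2236  0.3153  0.1916  0.075   0.0821] 1.212975045027349
```

```bash
cat > st.py <<'E'
from h import *
import sys
def show(): 
    o=bot.get_obs();print(round(o['time'],2),o['ee_pos'].round(4),o['tcp_rot'].round(1),'F',o['wrist_force'].round(2),'op',round(o['opening']*1e3,1),'q',o['q'].round(0));return o
if __name__=='__main__':show()
E
python3 - <<'E'
from h import *
from scipy.optimize import least_squares
r=least_squares(lambda p:np.r_[proj('top',p)[0]-[345,290],proj('scene',p)[0]-[387,127]],[.35,0,.2]);print(r.x,r.fun)
E
python3 -m crank '[{"gripper":30,"travel":[0,0,-20],"twist":[0,0,-0.1536]},{"gripper":30,"travel":[0,0,-20],"twist":[0,0,-0.1536]},{"gripper":30,"travel":[0,0,-20],"twist":[0,0,-0.1536]},{"gripper":30,"travel":[0,0,-20],"twist":[0,0,-0.1536]},{"gripper":30,"travel":[0,0,-20],"twist":[0,0,-0.1536]},{"gripper":30,"travel":[0,0,-20],"twist":[0,0,-0.1536]},{"gripper":30,"travel":[0,0,-20],"twist":[0,0,-0.1536]},{"gripper":30,"travel":[0,0,-20],"twist":[0,0,-0.1536]}]'; python3 st.py
```

```text
[0.3330449  0.04756835 0.34270449] [-0.28373674 -0.96574229  1.01993558  0.13180432]
time: 1.1
ee_pos: [0.2286, -0.5001, 0.3916]
tcp_rot: [-180.0, -0.0, 95.3]
wrist_force: [0.6, -0.4, 0.5]
opening: 0.0295
grasp_force: 0.0
1.1 [ 0.2286 -0.5001  0.3916] [-180.    -0.    95.3] F [ 0.65 -0.44  0.52] op 29.5 q [-65.  13.  38. 115.   0.  19.]
```

The pipette top is about 0.34 m up, so I stay above it and pass on the far side.

```bash
python3 -m crank '[{"gripper":30,"travel":[40,45,-5],"twist":[0,0,0]},{"gripper":30,"travel":[40,45,-5],"twist":[0,0,0]},{"gripper":30,"travel":[40,45,-5],"twist":[0,0,0]},{"gripper":30,"travel":[40,45,-5],"twist":[0,0,0]},{"gripper":30,"travel":[40,45,-5],"twist":[0,0,0]},{"gripper":30,"travel":[40,45,-5],"twist":[0,0,0]},{"gripper":30,"travel":[60,2.5,0],"twist":[0,0,0]},{"gripper":30,"travel":[60,2.5,0],"twist":[0,0,0]},{"gripper":30,"travel":[60,2.5,0],"twist":[0,0,0]},{"gripper":30,"travel":[60,2.5,0],"twist":[0,0,0]},{"gripper":30,"travel":[60,2.5,0],"twist":[0,0,0]},{"gripper":30,"travel":[60,2.5,0],"twist":[0,0,0]}]' >/dev/null
python3 -m crank '[{"gripper":30,"travel":[60,2.5,0],"twist":[0,0,0]},{"gripper":30,"travel":[60,2.5,0],"twist":[0,0,0]},{"gripper":30,"travel":[0,0,0],"twist":[0,0,0]},{"gripper":30,"travel":[0,0,0],"twist":[0,0,0]}]'; python3 st.py
```

```text
time: 3.1
ee_pos: [0.4551, 0.2423, 0.421]
tcp_rot: [-180.0, 0.0, 95.0]
wrist_force: [0.3, -0.3, -0.0]
opening: 0.0303
grasp_force: 0.0
3.1 [0.4551 0.2423 0.421 ] [-180.    0.   95.] F [ 0.29 -0.3  -0.02] op 30.3 q [ 28.  10.  39. 118.  -0. 113.]
```

```bash
python3 -m crank '[{"gripper":30,"travel":[4,-4.5,46],"twist":[0,0,0]},{"gripper":30,"travel":[0,0,50],"twist":[0,0,0]},{"gripper":30,"travel":[0,0,50],"twist":[0,0,0]},{"gripper":30,"travel":[0,0,50],"twist":[0,0,0]},{"gripper":30,"travel":[0,0,50],"twist":[0,0,0]},{"gripper":30,"travel":[0,0,35],"twist":[0,0,0]},{"gripper":30,"travel":[0,0,0],"twist":[0,0,0]},{"gripper":30,"travel":[0,0,0],"twist":[0,0,0]}]'; python3 st.py
python3 - <<'E'
from h import *
a=bot.camera('scene')[:,:,::-1];b=bot.camera('top')[:,:,::-1]
A=cv2.resize(a[190:370,160:360],(500,450),interpolation=2);B=cv2.resize(b[170:300,150:350],(290,188),interpolation=2)
B=np.vstack([B,np.zeros((450-188,290,3),np.uint8)])
cv2.imwrite('pics/d1.png',np.hstack([A,B]))
E
```

```text
time: 4.1
ee_pos: [0.4511, 0.2453, 0.1422]
tcp_rot: [179.9, -0.0, 94.9]
wrist_force: [-0.3, 0.4, 0.4]
opening: 0.03
grasp_force: 0.0
4.1 [0.4511 0.2453 0.1422] [179.9  -0.   94.9] F [-0.34  0.36  0.45] op 30.0 q [ 29.  -1.  -6.  85.  -0. 114.]
```

View pics/d1.png

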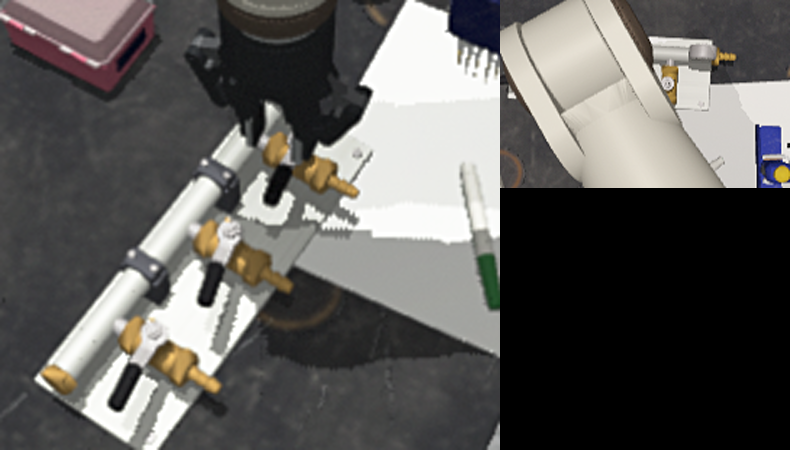

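The scene crop shows both fingers straddling the right-hand valve's lever from above, with the sleeve at crop (278,183). I'm descending in two guarded parts.

```bash
cat > ok.py <<'E'
# guard: prints state, fails if the sideways force exceeds the limit (arg)
from st import *
o=show();f=o['wrist_force'];sys.exit(0 if np.linalg.norm(f)<float(sys.argv[1]) else 1)
E
python3 -m crank '[{"gripper":30,"travel":[0,0,20],"twist":[0,0,0]},{"gripper":30,"travel":[0,0,20],"twist":[0,0,0]},{"gripper":30,"travel":[0,0,8],"twist":[0,0,0]},{"gripper":30,"travel":[0,0,5],"twist":[0,0,0]},{"gripper":30,"travel":[0,0,0],"twist":[0,0,0]}]' >/dev/null; python3 ok.py 3 && python3 -m crank '[{"gripper":30,"travel":[0,0,7],"twist":[0,0,0]},{"gripper":30,"travel":[0,0,7],"twist":[0,0,0]},{"gripper":30,"travel":[0,0,7],"twist":[0,0,0]},{"gripper":30,"travel":[0,0,4],"twist":[0,0,0]},{"gripper":30,"travel":[0,0,0],"twist":[0,0,0]}]' >/dev/null; python3 ok.py 3
```

```text
4.83 [0.4506 0.2459 0.0878] [180.  -0.  95.] F [-0.61 -0.46  0.09] op 30.0 q [ 29.  -0. -11.  79.  -0. 114.]
5.45 [0.4501 0.2457 0.0619] [-180.    0.   95.] F [ 0.28 -0.56 -0.  ] op 29.6 q [ 29.   0. -14.  76.   0. 114.]
```

Both fingers are clear. Now I swing about the stem (50 mm radius) with guarded short calls.

```bash
R3='' ; python3 -m crank '[{"gripper":30,"travel":[-0.1,-3,0],"twist":[0,0,-0.06]},{"gripper":30,"travel":[-0.1,-3,0],"twist":[0,0,-0.06]},{"gripper":30,"travel":[-0.1,-3,0],"twist":[0,0,-0.06]},{"gripper":30,"travel":[-0.1,-3,0],"twist":[0,0,-0.06]}]' >/dev/null; python3 ok.py 5 && python3 -m crank '[{"gripper":30,"travel":[0,-2,0],"twist":[0,0,-0.04]},{"gripper":30,"travel":[-0.1,-2,0],"twist":[0,0,-0.04]},{"gripper":30,"travel":[0,-2,0],"twist":[0,0,-0.04]}]' >/dev/null; python3 ok.py 5 && python3 -m crank '[{"gripper":30,"travel":[0,-2,0],"twist":[0,0,-0.04]},{"gripper":30,"travel":[-0.1,-2,0],"twist":[0,0,-0.04]},{"gripper":30,"travel":[0,-2,0],"twist":[0,0,-0.04]}]' >/dev/null; python3 ok.py 5 && python3 -m crank '[{"gripper":30,"travel":[0,-2,0],"twist":[0,0,-0.04]},{"gripper":30,"travel":[-0.1,-2,0],"twist":[0,0,-0.04]},{"gripper":30,"travel":[0,-2,0],"twist":[0,0,-0.04]}]' >/dev/null; python3 ok.py 5
```

```text
5.95 [0.439  0.2433 0.0626] [179.9   0.  108.8] F [ 1.8   0.08 -0.51] op 30.2 q [ 29.  -2. -15.  76.  -0. 100.]
6.33 [0.4336 0.2411 0.0627] [179.9   0.  115.7] F [ 2.96 -0.57 -0.01] op 29.8 q [ 29.  -2. -16.  76.  -0.  93.]
6.7 [0.4284 0.2382 0.0627] [179.9   0.  122.5] F [ 2.87 -0.84 -0.89] op 29.9 q [ 29.  -3. -17.  76.  -0.  87.]
7.08 [0.4236 0.2348 0.0628] [179.9   0.  129.4] F [ 3.06 -0.35  0.33] op 30.1 q [ 29.  -4. -18.  76.  -0.  80.]
```

```bash
python3 -m crank '[{"gripper":30,"travel":[0,-2,0],"twist":[0,0,-0.04]},{"gripper":30,"travel":[-0.1,-2,0],"twist":[0,0,-0.04]},{"gripper":30,"travel":[0,-2,0],"twist":[0,0,-0.04]}]' >/dev/null; python3 ok.py 5 && python3 -m crank '[{"gripper":30,"travel":[0,-2,0],"twist":[0,0,-0.04]},{"gripper":30,"travel":[-0.1,-2,0],"twist":[0,0,-0.04]},{"gripper":30,"travel":[0,-2,0],"twist":[0,0,-0.04]}]' >/dev/null; python3 ok.py 5 && python3 -m crank '[{"gripper":30,"travel":[0,-2,0],"twist":[0,0,-0.04]},{"gripper":30,"travel":[-0.1,-2,0],"twist":[0,0,-0.04]},{"gripper":30,"travel":[0,-2,0],"twist":[0,0,-0.04]}]' >/dev/null; python3 ok.py 5 && python3 -m crank '[{"gripper":30,"travel":[0,-2,0],"twist":[0,0,-0.04]},{"gripper":30,"travel":[-0.1,-2,0],"twist":[0,0,-0.04]},{"gripper":30,"travel":[0,-2,0],"twist":[0,0,-0.04]}]' >/dev/null; python3 ok.py 5
```

```text
7.45 [0.4192 0.2307 0.0628] [179.9   0.  136.3] F [1.82 0.41 0.14] op 30.0 q [ 29.  -5. -18.  76.  -0.  73.]
7.83 [0.4153 0.2262 0.0628] [1.799e+02 1.000e-01 1.432e+02] F [ 2.18 -0.1   0.3 ] op 30.1 q [ 29.  -6. -19.  76.  -0.  65.]
8.2 [0.4119 0.2213 0.0628] [1.799e+02 1.000e-01 1.500e+02] F [2.8  0.78 0.22] op 30.1 q [ 28.  -6. -20.  76.  -0.  58.]
8.57 [0.4092 0.216  0.0629] [1.799e+02 1.000e-01 1.569e+02] F [ 2.72  0.85 -0.16] op 29.9 q [ 28.  -7. -20.  77.  -0.  51.]
```

```bash
python3 -m crank '[{"gripper":30,"travel":[0,-2,0],"twist":[0,0,-0.04]},{"gripper":30,"travel":[-0.1,-2,0],"twist":[0,0,-0.04]},{"gripper":30,"travel":[0,-2,0],"twist":[0,0,-0.04]}]' >/dev/null; python3 ok.py 5 && python3 -m crank '[{"gripper":30,"travel":[0,-2,0],"twist":[0,0,-0.04]},{"gripper":30,"travel":[-0.1,-2,0],"twist":[0,0,-0.04]},{"gripper":30,"travel":[0,-2,0],"twist":[0,0,-0.04]}]' >/dev/null; python3 ok.py 5 && python3 -m crank '[{"gripper":30,"travel":[0,-1,0],"twist":[0,0,-0.02]},{"gripper":30,"travel":[0,-1,0],"twist":[0,0,-0.02]},{"gripper":30,"travel":[0,-1,0],"twist":[0,0,-0.02]}]' >/dev/null; python3 ok.py 5 && python3 -m crank '[{"gripper":30,"travel":[0,-1,0],"twist":[0,0,-0.02]},{"gripper":30,"travel":[0,-1,0],"twist":[0,0,-0.02]},{"gripper":30,"travel":[0,-1,0],"twist":[0,0,-0.02]}]' >/dev/null; python3 ok.py 5 && python3 -m crank '[{"gripper":30,"travel":[0,-1,0],"twist":[0,0,-0.02]},{"gripper":30,"travel":[0,-1,0],"twist":[0,0,-0.02]},{"gripper":30,"travel":[0,-1,0],"twist":[0,0,-0.02]}]' >/dev/null; python3 ok.py 5 && python3 -m crank '[{"gripper":30,"travel":[0,-1,0],"twist":[0,0,-0.02]},{"gripper":30,"travel":[0,-1,0],"twist":[0,0,-0.02]},{"gripper":30,"travel":[0,-1,0],"twist":[0,0,-0.02]}]' >/dev/null; python3 ok.py 5
```

```text
8.95 [0.4072 0.2104 0.0629] [1.799e+02 1.000e-01 1.638e+02] F [2.29 1.55 0.14] op 30.2 q [ 27.  -8. -21.  77.   0.  44.]
9.32 [0.4058 0.2046 0.0629] [1.799e+02 1.000e-01 1.707e+02] F [ 1.79  1.56 -0.6 ] op 30.1 q [ 27.  -8. -21.  77.   0.  36.]
9.7 [0.4049 0.2014 0.0625] [180.    0.  174.1] F [1.72 2.36 0.85] op 30.0 q [ 26.  -8. -22.  77.   0.  32.]
10.07 [0.4045 0.1982 0.0623] [-180.    -0.   177.6] F [0.58 2.03 0.03] op 30.1 q [ 26.  -9. -22.  77.   0.  29.]
10.45 [0.4044 0.1952 0.0622] [-180.   -0. -179.] F [2.02 2.25 0.42] op 30.0 q [ 26.  -9. -22.  77.   0.  25.]
10.82 [0.4047 0.1925 0.0623] [ 180.     0.  -175.6] F [ 1.57  4.55 -0.62] op 30.2 q [ 25.  -9. -22.  77.   0.  21.]
```

```bash
python3 -m crank '[{"gripper":30,"travel":[0,-1,0],"twist":[0,0,0]},{"gripper":30,"travel":[0,-1,0],"twist":[0,0,0]},{"gripper":30,"travel":[0,0,0],"twist":[0,0,0]}]' >/dev/null; python3 ok.py 5;
python3 -m crank '[{"gripper":30,"travel":[0,-0.5,0],"twist":[0,0,0]},{"gripper":30,"travel":[0,0,0],"twist":[0,0,0]}]' >/dev/null; python3 ok.py 5
```

```text
11.2 [0.4047 0.1909 0.0624] [ 179.9   -0.  -175.6] F [1.14 7.31 0.07] op 30.1 q [ 25.  -9. -22.  77.   0.  21.]
11.45 [0.4047 0.1905 0.0624] [ 179.9   -0.  -175.6] F [ 0.94  7.9  -0.65] op 30.0 q [ 25.  -9. -22.  77.   0.  21.]
```

Valve at the right end is sound: about 2.3 N of drag, then a rise at 90°. Its stop position also confirms the manifold pose. Next is the middle valve.

```bash
python3 -m crank '[{"gripper":30,"travel":[0,4,0],"twist":[0,0,0]},{"gripper":30,"travel":[0,4,0],"twist":[0,0,0]},{"gripper":30,"travel":[0,0,-40],"twist":[0,0,0]},{"gripper":30,"travel":[0,0,-40],"twist":[0,0,0]},{"gripper":30,"travel":[0,0,0],"twist":[0,0,0.1625]},{"gripper":30,"travel":[0,0,0],"twist":[0,0,0.1625]},{"gripper":30,"travel":[0,0,0],"twist":[0,0,0.1625]},{"gripper":30,"travel":[0,0,0],"twist":[0,0,0.1625]},{"gripper":30,"travel":[0,0,0],"twist":[0,0,0.1625]},{"gripper":30,"travel":[0,0,0],"twist":[0,0,0.1625]},{"gripper":30,"travel":[0,0,0],"twist":[0,0,0.1625]},{"gripper":30,"travel":[0,0,0],"twist":[0,0,0.1625]}]' >/dev/null;  python3 -m crank '[{"gripper":30,"travel":[0,0,0],"twist":[0,0,0.1625]},{"gripper":30,"travel":[45,25.3,0],"twist":[0,0,0]},{"gripper":30,"travel":[45,25.3,0],"twist":[0,0,0]},{"gripper":30,"travel":[45,25.3,0],"twist":[0,0,0]},{"gripper":30,"travel":[0,0,0],"twist":[0,0,0]},{"gripper":30,"travel":[0,0,0],"twist":[0,0,0]}]' >/dev/null; python3 ok.py 3
```

```text
13.7 [0.4535 0.3439 0.1417] [-1.799e+02  1.000e-01  1.006e+02] F [0.54 0.35 0.07] op 29.8 q [ 37.   7.   2.  85.  -0. 117.]
```

```bash
python3 -m crank '[{"gripper":30,"travel":[1,0,25],"twist":[0,0,0]},{"gripper":30,"travel":[0,0,20],"twist":[0,0,0]},{"gripper":30,"travel":[0,0,7],"twist":[0,0,0]},{"gripper":30,"travel":[0,0,0],"twist":[0,0,0]}]' >/dev/null; python3 ok.py 3 && python3 -m crank '[{"gripper":30,"travel":[0,0,8],"twist":[0,0,0]},{"gripper":30,"travel":[0,0,10],"twist":[0,0,0]},{"gripper":30,"travel":[0,0,9],"twist":[0,0,0]},{"gripper":30,"travel":[0,0,0],"twist":[0,0,0]}]' >/dev/null; python3 ok.py 3 && python3 -m crank '[{"gripper":30,"travel":[-0.1,-3,0],"twist":[0,0,-0.06]},{"gripper":30,"travel":[-0.1,-3,0],"twist":[0,0,-0.06]},{"gripper":30,"travel":[-0.1,-3,0],"twist":[0,0,-0.06]},{"gripper":30,"travel":[0,-2,0],"twist":[0,0,-0.04]}]' >/dev/null; python3 ok.py 5 && python3 -m crank '[{"gripper":30,"travel":[0,-2,0],"twist":[0,0,-0.04]},{"gripper":30,"travel":[-0.1,-2,0],"twist":[0,0,-0.04]},{"gripper":30,"travel":[0,-2,0],"twist":[0,0,-0.04]}]' >/dev/null; python3 ok.py 5 && python3 -m crank '[{"gripper":30,"travel":[0,-2,0],"twist":[0,0,-0.04]},{"gripper":30,"travel":[-0.1,-2,0],"twist":[0,0,-0.04]},{"gripper":30,"travel":[0,-2,0],"twist":[0,0,-0.04]}]' >/dev/null; python3 ok.py 5 && python3 -m crank '[{"gripper":30,"travel":[0,-2,0],"twist":[0,0,-0.04]},{"gripper":30,"travel":[-0.1,-2,0],"twist":[0,0,-0.04]},{"gripper":30,"travel":[0,-2,0],"twist":[0,0,-0.04]}]' >/dev/null; python3 ok.py 5
```

```text
14.2 [0.4537 0.3446 0.0907] [180.    0.  100.5] F [ 0.6  -1.   -0.27] op 30.0 q [ 37.   7.  -3.  80.  -0. 117.]
14.7 [0.4534 0.345  0.0622] [-179.9    0.   100.6] F [-0.04 -0.46  0.8 ] op 30.0 q [ 37.   8.  -6.  77.   0. 117.]
15.2 [0.4434 0.3423 0.0636] [180.    0.  113.3] F [ 1.34 -0.33 -0.41] op 29.9 q [ 38.   6.  -7.  77.  -0. 104.]
15.57 [0.4382 0.3396 0.0636] [180.    0.  120.1] F [ 1.32 -0.22  0.18] op 30.2 q [38.  6. -8. 77. -0. 98.]
15.95 [0.4332 0.3363 0.0636] [180.   0. 127.] F [ 0.74 -1.03 -0.8 ] op 30.1 q [38.  5. -9. 76. -0. 91.]
16.32 [0.4286 0.3325 0.0637] [180.    0.  133.9] F [ 0.94  0.13 -0.22] op 30.1 q [ 38.   4. -10.  76.  -0.  84.]
```

```bash
python3 -m crank '[{"gripper":30,"travel":[0,-2,0],"twist":[0,0,-0.04]},{"gripper":30,"travel":[-0.1,-2,0],"twist":[0,0,-0.04]},{"gripper":30,"travel":[0,-2,0],"twist":[0,0,-0.04]}]' >/dev/null; python3 ok.py 5 && python3 -m crank '[{"gripper":30,"travel":[0,-2,0],"twist":[0,0,-0.04]},{"gripper":30,"travel":[-0.1,-2,0],"twist":[0,0,-0.04]},{"gripper":30,"travel":[0,-2,0],"twist":[0,0,-0.04]}]' >/dev/null; python3 ok.py 5 && python3 -m crank '[{"gripper":30,"travel":[0,-2,0],"twist":[0,0,-0.04]},{"gripper":30,"travel":[-0.1,-2,0],"twist":[0,0,-0.04]},{"gripper":30,"travel":[0,-2,0],"twist":[0,0,-0.04]}]' >/dev/null; python3 ok.py 5 && python3 -m crank '[{"gripper":30,"travel":[0,-2,0],"twist":[0,0,-0.04]},{"gripper":30,"travel":[-0.1,-2,0],"twist":[0,0,-0.04]},{"gripper":30,"travel":[0,-2,0],"twist":[0,0,-0.04]}]' >/dev/null; python3 ok.py 5
```

```text
16.7 [0.4247 0.3281 0.0637] [179.9   0.  140.7] F [3.06 0.91 0.01] op 30.2 q [ 38.   3. -10.  76.  -0.  77.]
17.07 [0.4222 0.3239 0.0638] [1.798e+02 1.000e-01 1.476e+02] F [ 9.26  2.83 -4.47] op 29.9 q [ 38.   2. -11.  76.  -0.  70.]
17.07 [0.4222 0.3239 0.0638] [1.798e+02 1.000e-01 1.476e+02] F [ 9.26  2.83 -4.47] op 29.9 q [ 38.   2. -11.  76.  -0.  70.]
17.07 [0.4222 0.3239 0.0638] [1.798e+02 1.000e-01 1.476e+02] F [ 9.26  2.83 -4.47] op 29.9 q [ 38.   2. -11.  76.  -0.  70.]
```

The middle valve climbs from 1 N to about 10 N at roughly 0.85–0.9 rad, so it is the binding one. I hold for one row to confirm, then swing it back closed.

```bash
python3 -m crank '[{"gripper":30,"travel":[0,0,0],"twist":[0,0,0]}]' >/dev/null; python3 ok.py 5;  python3 -m crank '[{"gripper":30,"travel":[-0.1,3,0],"twist":[0,0,0.06]},{"gripper":30,"travel":[-0.1,3,0],"twist":[0,0,0.06]},{"gripper":30,"travel":[-0.1,3,0],"twist":[0,0,0.06]},{"gripper":30,"travel":[-0.1,3,0],"twist":[0,0,0.06]},{"gripper":30,"travel":[-0.1,3,0],"twist":[0,0,0.06]},{"gripper":30,"travel":[-0.1,3,0],"twist":[0,0,0.06]},{"gripper":30,"travel":[-0.1,3,0],"twist":[0,0,0.06]},{"gripper":30,"travel":[-0.1,3,0],"twist":[0,0,0.06]}]' >/dev/null; python3 ok.py 5 && python3 -m crank '[{"gripper":30,"travel":[-0.1,3,0],"twist":[0,0,0.06]},{"gripper":30,"travel":[-0.1,3,0],"twist":[0,0,0.06]},{"gripper":30,"travel":[-0.1,3,0],"twist":[0,0,0.06]},{"gripper":30,"travel":[-0.1,3,0],"twist":[0,0,0.06]}]' >/dev/null; python3 ok.py 5 && python3 -m crank '[{"gripper":30,"travel":[-0.1,3,0],"twist":[0,0,0.06]},{"gripper":30,"travel":[-0.1,3,0],"twist":[0,0,0.06]},{"gripper":30,"travel":[-0.1,3,0],"twist":[0,0,0.06]},{"gripper":30,"travel":[-0.1,3,0],"twist":[0,0,0.06]}]' >/dev/null; python3 ok.py 5
```

```text
17.2 [0.4224 0.324  0.0639] [1.798e+02 1.000e-01 1.475e+02] F [ 8.16  4.32 -3.56] op 30.1 q [ 38.   2. -11.  76.  -0.  70.]
18.2 [0.438  0.3397 0.0635] [180.   -0.  119.9] F [-1.06  0.06  0.78] op 30.2 q [38.  6. -8. 77.  0. 98.]
18.7 [0.4489 0.3444 0.0635] [-180.    -0.   106.2] F [-1.49  0.17 -0.5 ] op 29.8 q [ 37.   7.  -6.  77.   0. 111.]
19.2 [0.4608 0.3463 0.0635] [-180.    -0.    92.4] F [-1.67  0.01 -0.16] op 29.9 q [ 37.   9.  -4.  77.   0. 124.]
```

```bash
python3 -m crank '[{"gripper":30,"travel":[0,2,0],"twist":[0,0,0.04]},{"gripper":30,"travel":[-0.1,2,0],"twist":[0,0,0.04]},{"gripper":30,"travel":[0,2,0],"twist":[0,0,0.04]}]' >/dev/null; python3 ok.py 5 && python3 -m crank '[{"gripper":30,"travel":[0,1,0],"twist":[0,0,0.02]},{"gripper":30,"travel":[0,1,0],"twist":[0,0,0.02]},{"gripper":30,"travel":[0,1,0],"twist":[0,0,0.02]}]' >/dev/null; python3 ok.py 4 && python3 -m crank '[{"gripper":30,"travel":[0,1,0],"twist":[0,0,0.02]},{"gripper":30,"travel":[0,1,0],"twist":[0,0,0.02]},{"gripper":30,"travel":[0,1,0],"twist":[0,0,0.02]}]' >/dev/null; python3 ok.py 4 && python3 -m crank '[{"gripper":30,"travel":[0,1,0],"twist":[0,0,0.02]},{"gripper":30,"travel":[0,1,0],"twist":[0,0,0.02]},{"gripper":30,"travel":[0,0,0],"twist":[0,0,0]}]' >/dev/null; python3 ok.py 4 && python3 -m crank '[{"gripper":30,"travel":[0,1,0],"twist":[0,0,0.02]},{"gripper":30,"travel":[0,1,0],"twist":[0,0,0.02]},{"gripper":30,"travel":[0,0,0],"twist":[0,0,0]}]' >/dev/null; python3 ok.py 4
```

```text
19.57 [0.4667 0.3463 0.0635] [-180.    -0.    85.6] F [-0.05  1.05 -0.72] op 30.1 q [ 37.   9.  -4.  77.   0. 131.]
19.95 [0.4698 0.3458 0.0634] [180.   -0.   82.2] F [ 0.14  0.86 -0.23] op 29.9 q [ 36.  10.  -3.  77.   0. 134.]
20.32 [0.4728 0.3453 0.0633] [-180.     0.    78.7] F [-1.45  0.63  1.59] op 30.0 q [ 36.  10.  -3.  77.  -0. 137.]
20.7 [0.4748 0.3449 0.0632] [180.    0.   76.5] F [-0.78  0.41  0.93] op 29.8 q [ 36.  10.  -3.  77.  -0. 140.]
21.07 [0.4764 0.3444 0.0632] [-180.     0.    74.2] F [-2.66  0.23  1.3 ] op 29.9 q [ 36.  10.  -3.  77.   0. 142.]
```

```bash
for i in 1; do python3 -m crank '[{"gripper":30,"travel":[0,1,0],"twist":[0,0,0]},{"gripper":30,"travel":[0,0,0],"twist":[0,0,0]}]' >/dev/null; python3 ok.py 6 && python3 -m crank '[{"gripper":30,"travel":[0,1,0],"twist":[0,0,0]},{"gripper":30,"travel":[0,0,0],"twist":[0,0,0]}]' >/dev/null; python3 ok.py 6 && python3 -m crank '[{"gripper":30,"travel":[0,1,0],"twist":[0,0,0]},{"gripper":30,"travel":[0,0,0],"twist":[0,0,0]}]' >/dev/null; python3 ok.py 6; done
```

```text
21.32 [0.4774 0.3443 0.0633] [-180.    -0.    74.2] F [-3.42  2.08  1.41] op 29.9 q [ 36.  10.  -3.  77.   0. 142.]
21.57 [0.4782 0.3442 0.0633] [-179.9   -0.    74.2] F [-6.19  2.81  1.17] op 29.7 q [ 36.  10.  -3.  77.   0. 141.]
21.57 [0.4782 0.3442 0.0633] [-179.9   -0.    74.2] F [-6.19  2.81  1.17] op 29.7 q [ 36.  10.  -3.  77.   0. 141.]
```

Middle valve is back on its closed stop. On to the left valve.

```bash
python3 -m crank '[{"gripper":30,"travel":[0,-4,0],"twist":[0,0,0]},{"gripper":30,"travel":[0,-4,0],"twist":[0,0,0]},{"gripper":30,"travel":[0,0,-40],"twist":[0,0,0]},{"gripper":30,"travel":[0,0,-40],"twist":[0,0,0]},{"gripper":30,"travel":[0,0,0],"twist":[0,0,-0.183]},{"gripper":30,"travel":[0,0,0],"twist":[0,0,-0.183]},{"gripper":30,"travel":[49.5,2.3,0],"twist":[0,0,0]},{"gripper":30,"travel":[49.5,2.3,0],"twist":[0,0,0]},{"gripper":30,"travel":[0,0,0],"twist":[0,0,0]},{"gripper":30,"travel":[0,0,0],"twist":[0,0,0]}]' >/dev/null; python3 ok.py 3
```

```text
22.82 [0.4666 0.4448 0.1431] [180.    0.   95.2] F [-0.11 -0.8  -1.08] op 29.9 q [ 44.  17.  15.  87.  -0. 128.]
```

```bash
python3 -m crank '[{"gripper":30,"travel":[0,0,25],"twist":[0,0,0]},{"gripper":30,"travel":[0,0,20],"twist":[0,0,0]},{"gripper":30,"travel":[0,0,8],"twist":[0,0,0]},{"gripper":30,"travel":[0,0,0],"twist":[0,0,0]}]' >/dev/null; python3 ok.py 3 && python3 -m crank '[{"gripper":30,"travel":[0,0,8],"twist":[0,0,0]},{"gripper":30,"travel":[0,0,10],"twist":[0,0,0]},{"gripper":30,"travel":[0,0,9],"twist":[0,0,0]},{"gripper":30,"travel":[0,0,0],"twist":[0,0,0]}]' >/dev/null; python3 ok.py 3 && python3 -m crank '[{"gripper":30,"travel":[-0.1,-3,0],"twist":[0,0,-0.06]},{"gripper":30,"travel":[-0.1,-3,0],"twist":[0,0,-0.06]},{"gripper":30,"travel":[-0.1,-3,0],"twist":[0,0,-0.06]},{"gripper":30,"travel":[-0.1,-3,0],"twist":[0,0,-0.06]}]' >/dev/null; python3 ok.py 5 && python3 -m crank '[{"gripper":30,"travel":[0,-2,0],"twist":[0,0,-0.04]},{"gripper":30,"travel":[-0.1,-2,0],"twist":[0,0,-0.04]},{"gripper":30,"travel":[0,-2,0],"twist":[0,0,-0.04]}]' >/dev/null; python3 ok.py 5 && python3 -m crank '[{"gripper":30,"travel":[0,-2,0],"twist":[0,0,-0.04]},{"gripper":30,"travel":[-0.1,-2,0],"twist":[0,0,-0.04]},{"gripper":30,"travel":[0,-2,0],"twist":[0,0,-0.04]}]' >/dev/null; python3 ok.py 5 && python3 -m crank '[{"gripper":30,"travel":[0,-2,0],"twist":[0,0,-0.04]},{"gripper":30,"travel":[-0.1,-2,0],"twist":[0,0,-0.04]},{"gripper":30,"travel":[0,-2,0],"twist":[0,0,-0.04]}]' >/dev/null; python3 ok.py 5
```

```text
23.32 [0.4667 0.4443 0.0905] [-180.     0.    95.1] F [-0.07 -0.08 -0.17] op 30.0 q [ 44.  17.   9.  82.  -0. 128.]
23.82 [0.4661 0.4447 0.0621] [-1.799e+02  1.000e-01  9.520e+01] F [ 0.08  0.53 -0.41] op 29.8 q [ 44.  18.   6.  79.  -0. 128.]
24.32 [0.4551 0.4425 0.0635] [180.   0. 109.] F [ 1.4  -1.39 -1.05] op 30.0 q [ 44.  16.   5.  78.  -0. 115.]
24.7 [0.4496 0.4402 0.0636] [180.    0.  115.9] F [ 1.17  0.84 -0.11] op 30.2 q [ 44.  16.   4.  78.  -0. 109.]
25.07 [0.4444 0.4374 0.0636] [179.9   0.  122.7] F [ 2.37 -0.29 -0.24] op 29.9 q [ 45.  15.   3.  78.  -0. 102.]
25.45 [0.4395 0.4339 0.0637] [179.9   0.  129.6] F [ 1.86 -0.46 -0.25] op 29.8 q [45. 14.  2. 78. -0. 95.]
```

```bash
python3 ok.py 5 && python3 -m crank '[{"gripper":30,"travel":[0,-2,0],"twist":[0,0,-0.04]},{"gripper":30,"travel":[-0.1,-2,0],"twist":[0,0,-0.04]},{"gripper":30,"travel":[0,-2,0],"twist":[0,0,-0.04]}]' >/dev/null; python3 ok.py 5 && python3 -m crank '[{"gripper":30,"travel":[0,-2,0],"twist":[0,0,-0.04]},{"gripper":30,"travel":[-0.1,-2,0],"twist":[0,0,-0.04]},{"gripper":30,"travel":[0,-2,0],"twist":[0,0,-0.04]}]' >/dev/null; python3 ok.py 5 && python3 -m crank '[{"gripper":30,"travel":[0,-2,0],"twist":[0,0,-0.04]},{"gripper":30,"travel":[-0.1,-2,0],"twist":[0,0,-0.04]},{"gripper":30,"travel":[0,-2,0],"twist":[0,0,-0.04]}]' >/dev/null; python3 ok.py 5 && python3 -m crank '[{"gripper":30,"travel":[0,-2,0],"twist":[0,0,-0.04]},{"gripper":30,"travel":[-0.1,-2,0],"twist":[0,0,-0.04]},{"gripper":30,"travel":[0,-2,0],"twist":[0,0,-0.04]}]' >/dev/null; python3 ok.py 5
```

```text
25.45 [0.4395 0.4339 0.0637] [179.9   0.  129.6] F [ 1.86 -0.46 -0.25] op 29.8 q [45. 14.  2. 78. -0. 95.]
25.82 [0.4352 0.4299 0.0637] [179.9   0.  136.5] F [ 1.56  0.42 -0.21] op 29.8 q [45. 13.  1. 78. -0. 88.]
26.2 [0.4313 0.4253 0.0638] [179.9   0.  143.4] F [ 1.91 -0.14 -0.51] op 29.9 q [45. 13. -0. 77. -0. 81.]
26.57 [0.4279 0.4204 0.0638] [179.9   0.  150.3] F [ 0.36  0.65 -0.19] op 29.9 q [44. 12. -1. 77. -0. 74.]
26.95 [0.4253 0.4151 0.0638] [179.9   0.  157.1] F [ 1.83  0.74 -0.59] op 29.8 q [44. 11. -2. 77. -0. 67.]
```

```bash
python3 -m crank '[{"gripper":30,"travel":[0,-2,0],"twist":[0,0,-0.04]},{"gripper":30,"travel":[-0.1,-2,0],"twist":[0,0,-0.04]},{"gripper":30,"travel":[0,-2,0],"twist":[0,0,-0.04]}]' >/dev/null; python3 ok.py 5 && python3 -m crank '[{"gripper":30,"travel":[0,-2,0],"twist":[0,0,-0.04]},{"gripper":30,"travel":[-0.1,-2,0],"twist":[0,0,-0.04]},{"gripper":30,"travel":[0,-2,0],"twist":[0,0,-0.04]}]' >/dev/null; python3 ok.py 5 && python3 -m crank '[{"gripper":30,"travel":[0,-1,0],"twist":[0,0,-0.02]},{"gripper":30,"travel":[0,-1,0],"twist":[0,0,-0.02]},{"gripper":30,"travel":[0,-1,0],"twist":[0,0,-0.02]}]' >/dev/null; python3 ok.py 5 && python3 -m crank '[{"gripper":30,"travel":[0,-1,0],"twist":[0,0,-0.02]},{"gripper":30,"travel":[0,-1,0],"twist":[0,0,-0.02]},{"gripper":30,"travel":[0,-1,0],"twist":[0,0,-0.02]}]' >/dev/null; python3 ok.py 5 && python3 -m crank '[{"gripper":30,"travel":[0,-1,0],"twist":[0,0,-0.02]},{"gripper":30,"travel":[0,-1,0],"twist":[0,0,-0.02]},{"gripper":30,"travel":[0,-1,0],"twist":[0,0,-0.02]}]' >/dev/null; python3 ok.py 5 && python3 -m crank '[{"gripper":30,"travel":[0,-1,0],"twist":[0,0,-0.02]},{"gripper":30,"travel":[0,-1,0],"twist":[0,0,-0.02]},{"gripper":30,"travel":[0,-1,0],"twist":[0,0,-0.02]}]' >/dev/null; python3 ok.py 5
```

```text
27.32 [0.4233 0.4094 0.0638] [179.9   0.  164. ] F [1.58 0.75 0.36] op 29.6 q [44. 10. -3. 77. -0. 60.]
27.7 [0.4219 0.4036 0.0638] [1.799e+02 1.000e-01 1.709e+02] F [ 1.7   0.92 -0.01] op 29.7 q [44. 10. -3. 77. -0. 53.]
28.07 [0.4212 0.4004 0.0634] [180.    0.  174.3] F [1.23 0.81 1.19] op 30.4 q [44.  9. -4. 77.  0. 49.]
28.45 [0.4209 0.3973 0.0633] [-180.    -0.   177.8] F [ 0.57  1.18 -0.33] op 29.8 q [43.  9. -4. 77. -0. 46.]
28.82 [0.4208 0.3942 0.0633] [-180.    -0.  -178.8] F [1.06 0.94 0.19] op 30.2 q [43.  9. -4. 77. -0. 42.]
29.2 [0.4211 0.3917 0.0633] [ 180.     0.  -175.4] F [ 2.04  4.7  -1.49] op 30.1 q [43.  8. -5. 77.  0. 38.]
```

```bash
python3 -m crank '[{"gripper":30,"travel":[0,-1,0],"twist":[0,0,0]},{"gripper":30,"travel":[0,-0.5,0],"twist":[0,0,0]},{"gripper":30,"travel":[0,0,0],"twist":[0,0,0]}]' >/dev/null; python3 ok.py 5; python3 -m crank '[{"gripper":30,"travel":[0,4,0],"twist":[0,0,0]},{"gripper":30,"travel":[0,4,0],"twist":[0,0,0]},{"gripper":30,"travel":[0,0,-40],"twist":[0,0,0]},{"gripper":30,"travel":[0,0,-50],"twist":[0,0,0]},{"gripper":30,"travel":[0,0,-50],"twist":[0,0,0]},{"gripper":30,"travel":[0,50,-30],"twist":[0,0,0]},{"gripper":30,"travel":[0,50,0],"twist":[0,0,0]},{"gripper":30,"travel":[30,40,0],"twist":[0,0,0]},{"gripper":30,"travel":[50,20,0],"twist":[0,0,0]},{"gripper":30,"travel":[0,0,0],"twist":[0,0,0]},{"gripper":30,"travel":[0,0,0],"twist":[0,0,0]}]' >/dev/null; python3 ok.py 5
python3 - <<'E'
from h import *
a=bot.camera('scene')[:,:,::-1];b=bot.camera('top')[:,:,::-1]
A=cv2.resize(a[190:370,160:320],(400,450),interpolation=2);B=cv2.resize(b[175:265,140:330],(400,190),interpolation=2)
C=cv2.resize(b[:260+70],(400,236))
B=np.vstack([B,C,np.zeros((24,400,3),np.uint8)])
cv2.imwrite('pics/e1.png',np.hstack([A,B]))
E
```

```text
29.57 [0.4211 0.3906 0.0634] [ 179.9    0.  -175.4] F [ 1.94  5.72 -2.35] op 29.8 q [43.  8. -5. 77.  0. 38.]
30.95 [0.3279 0.5508 0.2332] [-180.    -0.  -175.4] F [ 0.62 -0.24 -0.56] op 29.7 q [59. 18. 26. 98. -0. 55.]
```

View pics/e1.png

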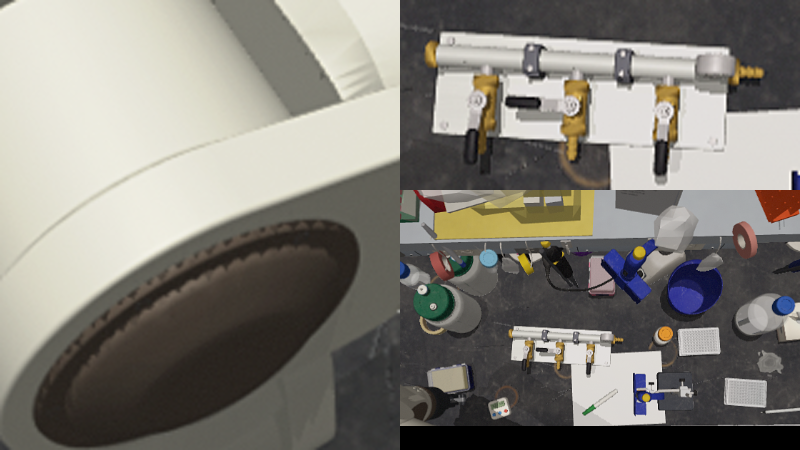

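The top view shows the left and right levers pointing at the robot (sleeves at crop (471,147) and (661,157)) and the middle one closed at (522,102). Bottle, plates and pipette look undisturbed. I'll check the lever angles numerically.

Run:
```python
from h import *
sx=190/400;sy=90/190
w=-.0812
px=lambda u,v:((u-400)*sx+140,v*sy+175)
S=[back('top',px(*p),.095)[:2] for p in((478,101),(572,105),(666,104))]
G=[back('top',px(*p),.089)[:2] for p in((471,147),(522,102),(661,157))]
print('manifold y dir deg',np.degrees(np.arctan2(*(S[0]-S[2])[::-1])))
for s,g in zip(S,G):
    d=g-s;print(np.degrees(np.arctan2(d[1],d[0]))%360-85.3,np.hypot(*d))
b=bot.camera('top')[:,:,::-1]
cv2.imwrite('pics/f1.png',cv2.resize(b[185:270,150:290],None,fx=5.6,fy=5.6,interpolation=2))
```

```text
manifold y dir deg 88.09947251761213
84.55495490933082 0.048450312764307814
-0.08253809554682334 0.053869145468492516
88.19571569273704 0.05513605855026421
```

View pics/f1.png

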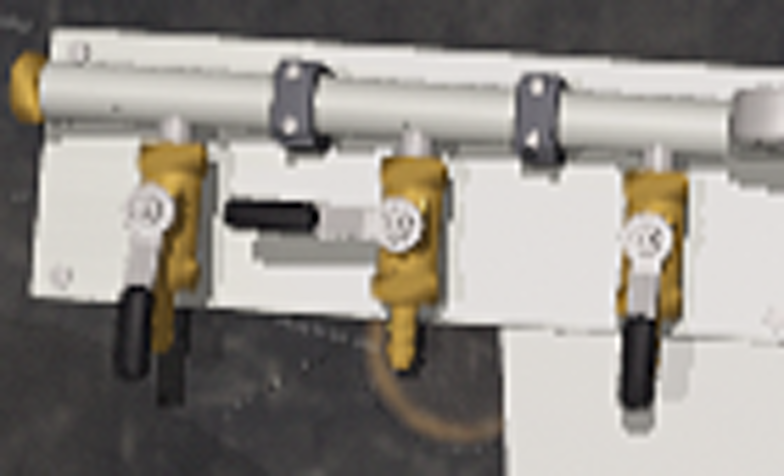

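The stem heads sit about 14–20 mm lower than I assumed; the lever lengths in the first picture show this. Correcting for that parallax puts the left lever at about 90° and the right at about 90°. This agrees with both stop contacts, which were 2 × 100 mm apart along the manifold within 1 mm. The middle lever reads about 0°, so I'm handing in.

```bash
python3 -c "
from workcell import bot
print(bot.job_done())"
```

```text
the job is handed in; nothing more can be done
None
```

The middle valve is the binding one: its push climbed to about 10 N at roughly 0.9 rad, so I swung it back to its closed stop, and the left valve and the slightly stiff right valve are both sound and left fully open; the job was handed in at about 31 s with the bystanders looking undisturbed.

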